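# Lay the guide bar across the jig and scribe along the layout line

## Task

Lift the aluminium guide bar off its sloped rest by its orange grip and lay it flat across the two blue forks of the marking-out jig, seated right down in both and centred between them. Then take the scriber from its wooden stand, slowly (about 3 cm a second) trace the blue line beside the bar from the green dot to the red dot with its point held down at the plate, and put the scriber back in its stand, fully down. Leave the bar in the forks and do not disturb the red thread-lock bottle or the tape measure.

Things in the scene. Friction and masses are not known exactly. Their poses are not given: they have to be found in the camera images.
- jig: fixed marking-out jig: dark base 150 (x) x 210 (y) x 10 mm, aluminium plate on it (top 16 mm over the bench), two blue forks at local y -85 and +85 mm, 20 mm thick. Origin: centre of underside. The bar bridges along y. Fork notch: 45 mm wide in x, floor 20 mm over the bench; walls 11 mm high, then 45 degree lead-ins to about 65 mm wide, top 40 mm over the bench.
- seat (a point): point midway between the two forks at the height of the notch floors (jig local x +15, y 0, z 20 mm), 4 mm above the plate; axes as the jig's. The centre of the bar's underside belongs here.
- line0 (a point): green dot on the plate's top, start of the blue layout line (jig local x -21, y +50, z 16 mm). The line is straight along jig y and runs 36 mm from the bar's centre line, on the jig's -x (robot) side.
- line1 (a point): point on the blue line 20 mm from the green dot towards the red
- line2 (a point): point on the blue line 40 mm from the green dot towards the red
- line3 (a point): point on the blue line 60 mm from the green dot towards the red
- line4 (a point): point on the blue line 80 mm from the green dot towards the red
- line5 (a point): red dot on the plate's top, end of the line, 100 mm from the green dot (jig local y -50 mm)
- bar_rest: fixed grey rest with base 110 (x) x 170 (y) mm; its top is a 62 x 170 mm slope that leans 35 degrees towards the rest's own -x side, centre 95 mm above the bench, with a lip 8 mm high along the lower edge that holds the bar. Origin: centre of the underside. It stands to the left of the jig, its slope turned roughly towards the jig.
- bar: loose aluminium guide bar 40 (x) x 220 (y) x 12 (z) mm, 0.25 to 0.5 kg, with an orange grip block in the middle of its top face, 34 (x) x 24 (y) mm, z = 12 to 49 mm. Origin: centre of the underside; z normal to the top face, y along it. It starts on the sloped rest, tilted 35 degrees about its y axis.
- scriber_stand: fixed wooden block 56 x 56 x 70 mm with one vertical hole, 15 mm diameter, 68 mm deep, in the middle of its top. Origin: centre of the underside. It stands to the right of the jig.
- scriber: loose scriber, upright in the stand. Origin: its point; z up its axis. Tapered tip and 10 mm shaft to z = 62, a 24 mm collar from 62 to 66 that rests on the stand, a yellow square grip 14 x 14 mm from 66 to 126 (sides along its x and y), cap to 130 mm. In the stand its point is 8 mm above the bench.
- thread_lock: bystander: red bottle, 31 mm in diameter, 98 mm tall, upright beyond the jig; origin under its centre
- tape_measure: bystander: yellow tape measure 34 x 88 x 60 mm beyond the jig; origin under its centre
Not all that is in view belongs to the job. What is meant by the scriber_stand is not pink or purple, and is the larger of those in its own colour.

How it is judged:
On the way, in this order (a step that is already met when the one before it is completed fails the run):
1. the bar lies flat and centred in both forks, let go, with the scriber still in its stand (x of bar in the frame of seat between -0.006 and 0.006 m and y of bar in the frame of seat between -0.015 and 0.015 m and z of bar in the frame of seat between -0.003 and 0.004 m and angle between the y axis of bar and the y axis of jig, either way round below 0.07 rad and angle between bar's own z axis and vertical below 0.05 rad and contact force between bar and the fingers below 0.1 N and distance of scriber from where it was at the start of the episode below 0.03 m), for 0.2 s.
2. the scriber's point is at the line 0 mm from the green dot (within 7 mm sideways, less than 6 mm above the plate), moving slower than 120 mm/s and leaning less than 34 degrees, with the bar seated (horizontal distance between scriber and line0 below 0.007 m and z of scriber in the frame of line0 below 0.006 m and angle between scriber's own z axis and vertical below 0.6 rad and linear speed of scriber below 0.12 m/s and x of bar in the frame of seat between -0.006 and 0.006 m and y of bar in the frame of seat between -0.015 and 0.015 m and z of bar in the frame of seat between -0.003 and 0.004 m and angle between the y axis of bar and the y axis of jig, either way round below 0.07 rad and angle between bar's own z axis and vertical below 0.05 rad), for 0.05 s.
3. the scriber's point is at the line 20 mm from the green dot (within 7 mm sideways, less than 6 mm above the plate), moving slower than 120 mm/s and leaning less than 34 degrees, with the bar seated (horizontal distance between scriber and line1 below 0.007 m and z of scriber in the frame of line1 below 0.006 m and angle between scriber's own z axis and vertical below 0.6 rad and linear speed of scriber below 0.12 m/s and x of bar in the frame of seat between -0.006 and 0.006 m and y of bar in the frame of seat between -0.015 and 0.015 m and z of bar in the frame of seat between -0.003 and 0.004 m and angle between the y axis of bar and the y axis of jig, either way round below 0.07 rad and angle between bar's own z axis and vertical below 0.05 rad), for 0.05 s.
4. the scriber's point is at the line 40 mm from the green dot (within 7 mm sideways, less than 6 mm above the plate), moving slower than 120 mm/s and leaning less than 34 degrees, with the bar seated (horizontal distance between scriber and line2 below 0.007 m and z of scriber in the frame of line2 below 0.006 m and angle between scriber's own z axis and vertical below 0.6 rad and linear speed of scriber below 0.12 m/s and x of bar in the frame of seat between -0.006 and 0.006 m and y of bar in the frame of seat between -0.015 and 0.015 m and z of bar in the frame of seat between -0.003 and 0.004 m and angle between the y axis of bar and the y axis of jig, either way round below 0.07 rad and angle between bar's own z axis and vertical below 0.05 rad), for 0.05 s.
5. the scriber's point is at the line 60 mm from the green dot (within 7 mm sideways, less than 6 mm above the plate), moving slower than 120 mm/s and leaning less than 34 degrees, with the bar seated (horizontal distance between scriber and line3 below 0.007 m and z of scriber in the frame of line3 below 0.006 m and angle between scriber's own z axis and vertical below 0.6 rad and linear speed of scriber below 0.12 m/s and x of bar in the frame of seat between -0.006 and 0.006 m and y of bar in the frame of seat between -0.015 and 0.015 m and z of bar in the frame of seat between -0.003 and 0.004 m and angle between the y axis of bar and the y axis of jig, either way round below 0.07 rad and angle between bar's own z axis and vertical below 0.05 rad), for 0.05 s.
6. the scriber's point is at the line 80 mm from the green dot (within 7 mm sideways, less than 6 mm above the plate), moving slower than 120 mm/s and leaning less than 34 degrees, with the bar seated (horizontal distance between scriber and line4 below 0.007 m and z of scriber in the frame of line4 below 0.006 m and angle between scriber's own z axis and vertical below 0.6 rad and linear speed of scriber below 0.12 m/s and x of bar in the frame of seat between -0.006 and 0.006 m and y of bar in the frame of seat between -0.015 and 0.015 m and z of bar in the frame of seat between -0.003 and 0.004 m and angle between the y axis of bar and the y axis of jig, either way round below 0.07 rad and angle between bar's own z axis and vertical below 0.05 rad), for 0.05 s.
7. the scriber's point is at the line 100 mm from the green dot (within 7 mm sideways, less than 6 mm above the plate), moving slower than 120 mm/s and leaning less than 34 degrees, with the bar seated (horizontal distance between scriber and line5 below 0.007 m and z of scriber in the frame of line5 below 0.006 m and angle between scriber's own z axis and vertical below 0.6 rad and linear speed of scriber below 0.12 m/s and x of bar in the frame of seat between -0.006 and 0.006 m and y of bar in the frame of seat between -0.015 and 0.015 m and z of bar in the frame of seat between -0.003 and 0.004 m and angle between the y axis of bar and the y axis of jig, either way round below 0.07 rad and angle between bar's own z axis and vertical below 0.05 rad), for 0.05 s.
At the end, for the whole second after the job is handed in: Bar flat in both forks (centre within 6 mm of the seat across and 15 mm along the bar, -3 to +4 mm in height, 4 degrees in yaw, 2.9 of level); scriber fully down in its stand (point within 10 mm of its axis, at most 13 mm above the bench, 5.7 degrees of upright); both at rest (x of bar in the frame of seat between -0.006 and 0.006 m and y of bar in the frame of seat between -0.015 and 0.015 m and z of bar in the frame of seat between -0.003 and 0.004 m and angle between the y axis of bar and the y axis of jig, either way round below 0.07 rad and angle between bar's own z axis and vertical below 0.05 rad and horizontal distance between scriber and scriber_stand below 0.01 m and height (world z) of scriber below 0.013 m and angle between scriber's own z axis and vertical below 0.1 rad and linear speed of each of bar, scriber below 0.02 m/s); the robot touches nothing.
It fails at once if the thread lock is displaced by more than 30 mm (distance of thread_lock from where it was at the start of the episode above 0.03 m).
It fails at once if the tape measure is displaced by more than 30 mm (distance of tape_measure from where it was at the start of the episode above 0.03 m).
It also fails if it takes over 72 s, if anything falls off the work surface, if the arm or the gripper's body presses on something with over 40 N, if the wrist force passes 120 N, or if a joint passes its speed limit or range.

## Robot

A 6-joint arm with a two-finger parallel gripper is mounted at the origin on the work surface; the furniture and walls round the work are solid. World frame = base frame: x ahead of the robot, y to its left, z up, the work surface at z = 0. Lengths are in m, angles in rad, forces in N, time in s.
With the tool pointing down it reaches from about 0.35 to 0.975 m from the base axis. Payload 4.9 kg.
Tool frame: the origin (TCP) lies at the very end of the fingers, on their centre line; the grasp point (between the pads) lies 19 mm behind it; z points along the fingers, y is the line along which they close (so a half turn about z gives the same grasp; the last joint's range is limited). The gripper opens to 85 mm and grips with 20 to 120 N. Pads are 22 mm wide; open, the fingers measure 114 mm over their backs; the gripper's body (76 mm by 85 mm) begins 54 mm behind the grasp point. The pads swing forward as they close: fully open they stand 13 mm farther back than shut.
Start: joints at [1.074, 0.053, 1.613, -0, 1.476, -0.119], TCP at [0.231, 0.581, 0.231] pointing down, gripper open.
Joint ranges: [-3.01, 3.01], [-1.01, 2.22], [0.06, 2.58], [-1.02, 4.17], [0.09, 2.62], [-3.14, 3.14]. Speed limits (rad/s): [2.57, 2.57, 3.14, 3.14, 3.14, 3.14].

## Interface

Orientations are given as a unit quaternion [w, x, y, z].
In Python, from plant import monitor, vision, manip gives the robot as it stands. The module is installed in compiled form; this text tells all that it offers.
- The arm moves only by the tool arm_command, never from a script. Its argument "rows" is a list of rows, each a list of 3 entries, a list of its own where there are three numbers: the finger opening in mm, from 0 to 85.4, then the shift along the world's x, y, z in units of 30 cm (1.0 is 30 cm), then the turn, a rotation vector about the world's x, y, z in units of pi/2 rad (1.0 is pi/2 rad). In form: [[claw, [x, y, z], [wx, wy, wz]], ...]. A call has 1 to 12 rows; each row is the pose to reach, as a shift and turn from the pose commanded when the call began; what a row does not reach only later rows make up. A row lasts 1/12 s, in which the tool goes at most 41.7 mm and 7.16 degrees, less where a joint would pass 70% of its speed; a pose out of reach is approached as far as the arm can. A call with a number of a shift or a turn outside -1 to 1 is refused whole. A call with a gripper value outside its range is refused whole. The fingers move at their own pace and stop on an object; the grip force is fixed at half the most. Time passes only in rows, so rows that repeat a pose let the fingers close. It gives the time, the measured TCP pose, the force, the opening and the grip force at its end, in the units of the state.
- monitor.state(): the state, without advancing time (a new reading comes with each control period).
- vision.grab_frame(name): name is "scene" or "top"; returns a dict with "color" (480x640x3 uint8, red, green, blue), "z_map" (480x640 float32, m along the optical axis (not along the pixel's ray), 0 where there is no reading), "mtx" (3x3 intrinsics, pixels), "k1" (the pictures are not rectified: a ray, as slopes to the right and down, at radius r is drawn at 1 + k1 r^2 times it, then the intrinsics apply), "R" (3x3) and "t" (3): a world point X has camera coordinates R X + t. Camera axes: x right, y down, z forward; pixel columns grow to the right and rows downward; lengths in m; the calibration is good to about 2 mm. A picture is of the moment at which its call begins.
- manip.job_done(): hands the job in; it is judged then, once.
The state is a dict: "time": time; "joint_pos": joint angles; "joint_vel": joint speeds; "joint_efforts": joint torques, N m; "tool_pos": TCP position; "tool_rot": TCP orientation; "contact_force": force on the tool from outside, world axes, zero at the start; "ft_torque": the same for the moment, N m; "gripper_width": opening from 0.0 (shut) to 1.0 (fully open); "grasp_force": force on a finger pad.
Only numpy, scipy, OpenCV 4.12 (cv2) and the standard library are available. Lean on these libraries where they do the work, as an engineer would, in place of code of your own. Each camera call takes 0.05 s, during which the arm holds its last target. There are 200 camera calls.

## Working session

There is one attempt and no reset: what is moved stays moved. The work goes in short steps, Python scripts to look and compute and a tool call to move; the robot and the scene stay as the last step left them, time stands still between calls to the robot, and variables do not carry over. Pictures are saved under pics/ and viewed, at most 10 in all, crops included, and the job is handed in when it is done.

Besides the shell and the picture viewer there is one more tool, called after ">>>" in YAML: its name, and indented under it one key for each argument. arm_command: Moves the arm, as the interface text tells. Shifts and turns lie within -1 to 1; 1 stands for 30 cm of shift or pi/2 rad of turn. Its arguments: {"type":"object","properties":{"rows":{"type":"array"}},"required":["rows"]}

```bash
mkdir -p pics; cat > h.py <<'E'
import numpy as np, cv2
from plant import monitor, vision, manip
def grab(n):
    f=vision.grab_frame(n); np.savez(f'{n}.npz',**f); return f
def load(n): return dict(np.load(f'{n}.npz'))
def save(f,p,crop=None,s=1):
    im=f['color'][:,:,::-1]
    if crop: x0,y0,x1,y1=crop; im=im[y0:y1,x0:x1]
    cv2.imwrite(p,cv2.resize(im,None,fx=s,fy=s,interpolation=cv2.INTER_CUBIC))
def rays(f,uv):
    uv=np.asarray(uv,float).reshape(-1,1,2)
    m=f['mtx']; d=np.array([float(f['k1']),0,0,0])
    p=cv2.undistortPoints(uv,m,d).reshape(-1,2)
    return np.c_[p,np.ones(len(p))]
def onplane(f,uv,z):
    r=rays(f,uv)@f['R']; c=-f['R'].T@f['t']
    return c+r*((z-c[2])/r[:,2])[:,None]
def depth(f,uv):
    uv=np.asarray(uv).reshape(-1,2).astype(int)
    d=f['z_map'][uv[:,1],uv[:,0]]
    return (rays(f,uv)*d[:,None]-f['t'])@f['R']
E
python3 - <<'E'
from h import *
for n in ('scene','top'):
    f=grab(n); save(f,f'pics/{n}0.png'); print(n,f['mtx'].tolist(),f['k1'],-f['R'].T@f['t'],f['R'].round(3).tolist(),(f['z_map']>0).mean())
print(monitor.state())
E
```

```text
scene [[457.32781218618277, 0.0, 325.57799929875597], [0.0, 457.32781218618277, 236.6104225962007], [0.0, 0.0, 1.0]] -0.05517693868270754 [-0.14863624 -0.60353035  0.49450758] [[0.623, -0.782, -0.015], [-0.337, -0.251, -0.907], [0.706, 0.57, -0.42]] 0.99603515625
top [[464.2234334346865, 0.0, 317.3139278834745], [0.0, 464.2234334346865, 239.81245460060177], [0.0, 0.0, 1.0]] -0.06542875390517375 [ 0.41357229 -0.01831782  1.23166346] [[0.026, -1.0, -0.008], [-0.987, -0.024, -0.161], [0.16, 0.012, -0.987]] 0.9960481770833334
{'time': 0.1, 'joint_pos': array([ 1.07401120e+00,  5.32951606e-02,  1.61415912e+00, -2.04204547e-05,
        1.47601550e+00, -1.19023376e-01]), 'joint_vel': array([-2.46966703e-04, -1.24402698e-03, -2.20406833e-03,  3.07720288e-04,
       -2.80733896e-04,  1.06715005e-05]), 'joint_efforts': array([ 5.88979965e-04, -3.94901454e+01, -3.71362996e+01, -1.06359441e-04,
        3.92111324e-03,  4.10888561e-05]), 'tool_pos': array([0.23027077, 0.58042129, 0.23018184]), 'tool_rot': array([-2.74757519e-04,  1.87758752e-01,  9.82214727e-01, -8.97503737e-04]), 'contact_force': array([-0.82079577, -0.08510612,  0.00499309]), 'ft_torque': array([0.03228057, 0.05498337, 0.0132756 ]), 'grasp_force': 0.0, 'gripper_width': 1.0030151813078623}
```

View pics/scene0.png

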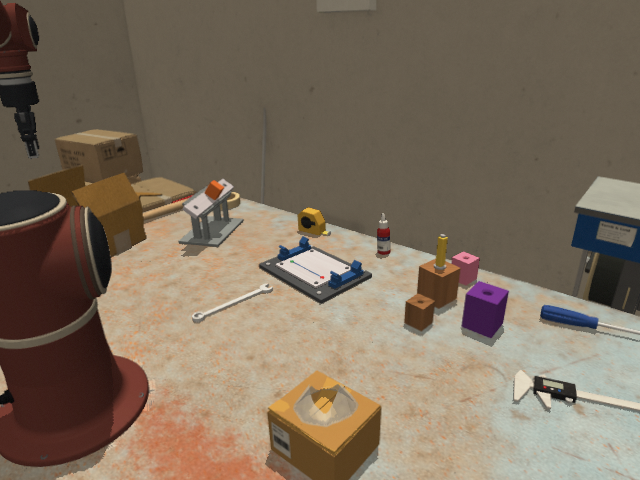

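View pics/top0.png

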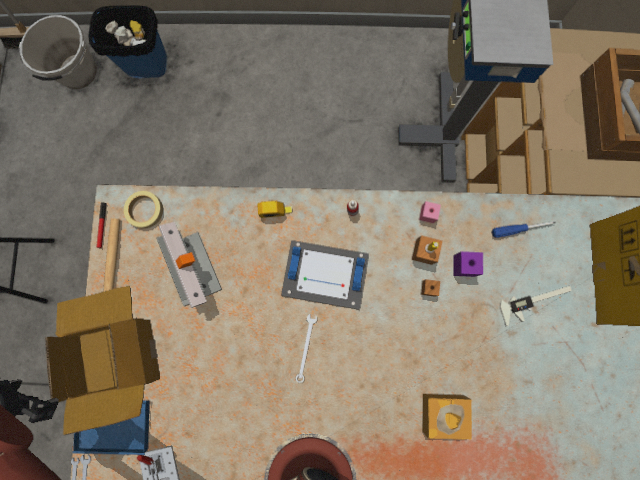

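The scene view shows the rest and bar at (210,210), jig at (315,270) and stands at (438,283), (419,311), (485,308) and (465,267). In the top view these are the bar at (185,262), the green dot at (306,279) and the red dot at (343,285).

Stand candidates in the top view: large brown holding the scriber (427,250), small brown (431,287), pink (430,211), purple (469,263). By the description it is the large brown one at (427,250). I'll check that in a close crop.

```bash
python3 - <<'E'
from h import *
t=load('top'); s=load('scene')
a=cv2.resize(t['color'][190:310,390:490],(500,600),interpolation=cv2.INTER_CUBIC)
b=cv2.resize(s['color'][225:345,395:455],(300,600),interpolation=cv2.INTER_CUBIC)
cv2.imwrite('pics/stand.png',np.hstack([a,b])[:,:,::-1])
a=cv2.resize(t['color'][215:315,150:380],None,fx=3.4,fy=3.4,interpolation=cv2.INTER_CUBIC)
cv2.imwrite('pics/jig.png',a[:,:,::-1])
def blobs(f,name,lo,hi,roi,minA=3):
    h=cv2.cvtColor(f['color'],cv2.COLOR_RGB2HSV); m=cv2.inRange(h,lo,hi)
    M=np.zeros_like(m); x0,y0,x1,y1=roi; M[y0:y1,x0:x1]=m[y0:y1,x0:x1]
    n,l,st,c=cv2.connectedComponentsWithStats(M)
    for i in range(1,n):
        if st[i,4]>=minA: print(name,st[i].tolist(),c[i].round(1).tolist(),'depthpt',np.median(depth(f,np.argwhere(l==i)[:,::-1]),0).round(4).tolist(), 'z16',onplane(f,c[i],.016).round(4).tolist())
for n,f,r in(('top',t,(285,240,370,310)),('scene',s,(255,235,375,300))):
    blobs(f,n+' green',(40,80,50),(85,255,255),r); blobs(f,n+' red',(0,120,80),(6,255,255),r);blobs(f,n+' red2',(172,120,80),(180,255,255),r)
    blobs(f,n+' blue',(100,120,30),(125,255,255),r,8)
blobs(t,'grip',(3,180,120),(14,255,255),(160,220,220,310),10)
blobs(s,'grip',(3,180,120),(14,255,255),(180,170,240,250),10)
blobs(t,'scrib',(20,140,120),(32,255,255),(410,230,445,270),5)
blobs(s,'scrib',(20,140,120),(32,255,255),(420,225,460,275),5)
E
```

```text
top green [304, 277, 3, 3, 7] [305.0, 278.3] depthpt [0.5086, 0.026, 0.0176] z16 [[0.5082, 0.0261, 0.016]]
top red [342, 284, 2, 3, 5] [342.4, 285.2] depthpt [0.4931, -0.0712, 0.0157] z16 [[0.4926, -0.0721, 0.016]]
top blue [288, 247, 13, 32, 241] [293.9, 262.5] depthpt [0.5476, 0.0559, 0.0229] z16 [[0.5489, 0.0565, 0.016]]
top blue [352, 258, 13, 33, 249] [357.9, 274.0] depthpt [0.5223, -0.1116, 0.0224] z16 [[0.5228, -0.1122, 0.016]]
scene green [290, 261, 4, 1, 4] [291.5, 261.0] depthpt [0.5086, 0.0274, 0.0157] z16 [[0.508, 0.0263, 0.016]]
scene red [320, 276, 4, 2, 7] [321.7, 276.6] depthpt [0.4952, -0.0719, 0.0159] z16 [[0.4945, -0.0717, 0.016]]
scene blue [278, 237, 33, 24, 303] [294.1, 249.8] depthpt [0.5461, 0.0504, 0.0198] z16 [[0.5535, 0.0595, 0.016]]
scene blue [329, 261, 34, 28, 399] [345.8, 275.5] depthpt [0.5218, -0.1171, 0.0201] z16 [[0.5286, -0.1094, 0.016]]
grip [176, 253, 19, 16, 160] [184.6, 259.4] depthpt [0.5368, 0.3112, 0.1323] z16 [[0.5498, 0.3474, 0.016]]
grip [205, 181, 19, 19, 187] [213.4, 189.3] depthpt [0.5288, 0.3077, 0.1235] z16 [[0.7241, 0.5687, 0.016]]
scrib [432, 242, 7, 7, 18] [434.2, 245.4] depthpt [0.5848, -0.2847, 0.1329] z16 [[0.6036, -0.3139, 0.016]]
scrib [436, 236, 12, 31, 222] [441.0, 250.7] depthpt [0.5828, -0.292, 0.1066] z16 [[0.7546, -0.2178, 0.016]]
```

View pics/stand.png

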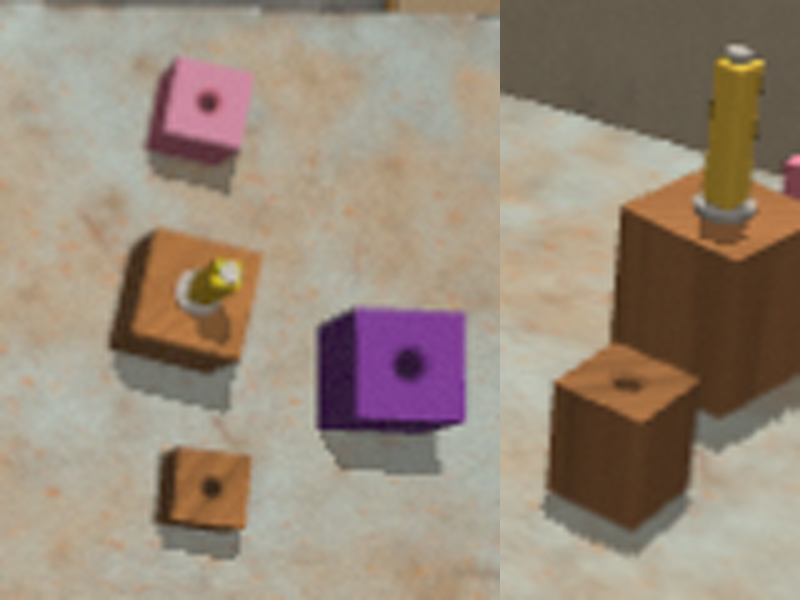

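View pics/jig.png

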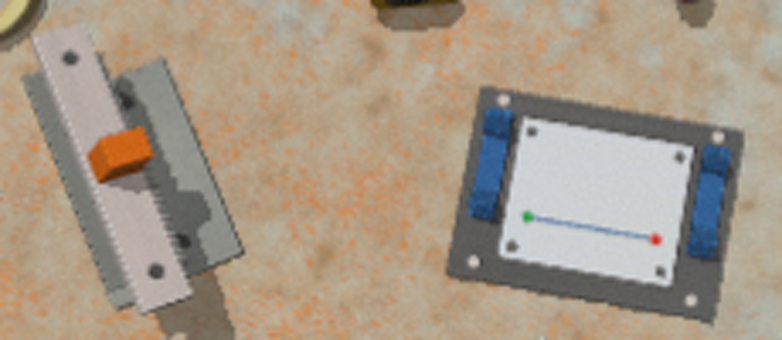

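The crop confirms the choice: the scriber stands in the large brown block (top view 427,250), and the smaller brown one is a decoy. The jig crop shows the forks clear, and the bar lies slantwise with its grip leaning towards the jig. Next I'll measure the bar, jig and scriber precisely.

```bash
cat > m.py <<'E'
from h import *
def cloud(f):
    v,u=np.mgrid[0:480,0:640]; uv=np.c_[u.ravel(),v.ravel()]
    return depth(f,uv).reshape(480,640,3)
E
python3 - <<'E'
from m import *
t=load('top'); s=load('scene')
for n,f,r in(('top',t,(150,215,225,315)),('scene',s,(170,165,245,250))):
    P=cloud(f); x0,y0,x1,y1=r
    p=P[y0:y1,x0:x1].reshape(-1,3); c=f['color'][y0:y1,x0:x1].reshape(-1,3).astype(int)
    hsv=cv2.cvtColor(f['color'],cv2.COLOR_RGB2HSV)[y0:y1,x0:x1].reshape(-1,3)
    k=(hsv[:,1]<70)&(p[:,2]>.065)&(p[:,2]<.15); q=p[k]
    best=None;rng=np.random.default_rng(0)
    for _ in range(500):
        a=q[rng.choice(len(q),3,False)]; nn=np.cross(a[1]-a[0],a[2]-a[0]); 
        if np.linalg.norm(nn)<1e-6: continue
        nn/=np.linalg.norm(nn); i=abs((q-a[0])@nn)<.003
        if best is None or i.sum()>best.sum(): best=i
    q=q[best]; m=q.mean(0); nz=np.linalg.svd(q-m)[2][2]; nz*=np.sign(nz[2])
    e=np.cross([0,0,1],nz); e/=np.linalg.norm(e); g=np.cross(nz,e)
    rect=cv2.minAreaRect(np.c_[(q-m)@e,(q-m)@g].astype(np.float32))
    ctr=m+rect[0][0]*e+rect[0][1]*g
    print(n,len(q),'nz',nz.round(3),'tilt',np.degrees(np.arccos(nz[2])),'rect',rect,'topcentre',ctr.round(4),'e',e.round(3))
    o=(hsv[:,0]<15)&(hsv[:,1]>170)&(hsv[:,2]>90)
    o=p[o]; h=(o-ctr)@nz; print(' grip h',np.percentile(h,[5,50,95]).round(4))
    tp=o[abs(h-.037)<.004]; print(' grip top',len(tp),tp.mean(0).round(4),'rng e',np.ptp((tp-ctr)@e),'g',np.ptp((tp-ctr)@g),'mid e,g',[ (((tp-ctr)@w).max()+((tp-ctr)@w).min())/2 for w in(e,g)])
# stand top & scriber
for n,f,r in(('top',t,(405,230,445,270)),('scene',s,(410,225,465,310))):
    P=cloud(f); x0,y0,x1,y1=r; p=P[y0:y1,x0:x1].reshape(-1,3)
    hsv=cv2.cvtColor(f['color'],cv2.COLOR_RGB2HSV)[y0:y1,x0:x1].reshape(-1,3)
    q=p[(abs(p[:,2]-.07)<.004)&(hsv[:,0]<16)&(hsv[:,1]>100)]; print(n,'stand',len(q),cv2.minAreaRect(q[:,:2].astype(np.float32)))
    y=p[(p[:,2]>.085)&(p[:,2]<.15)]; print(' scriber',len(y),y.mean(0).round(4),np.ptp(y,0).round(4), 'zmax',y[:,2].max())
    y=p[(p[:,2]>.134)&(p[:,2]<.15)]; print(' cap',len(y),y.mean(0).round(4),cv2.minAreaRect(y[:,:2].astype(np.float32)) if len(y)>2 else '')
# jig base corners and fork tops
for n,f,r in(('top',t,(280,238,372,312)),('scene',s,(255,232,375,302))):
    P=cloud(f); x0,y0,x1,y1=r; p=P[y0:y1,x0:x1].reshape(-1,3)
    hsv=cv2.cvtColor(f['color'],cv2.COLOR_RGB2HSV)[y0:y1,x0:x1].reshape(-1,3)
    q=p[(p[:,2]>.0065)&(p[:,2]<.05)]; rc=cv2.minAreaRect(q[:,:2].astype(np.float32)); print(n,'jig',rc)
    b=(hsv[:,0]>100)&(hsv[:,0]<125)&(hsv[:,1]>120)&(p[:,2]>.015); b=p[b]
    for sg in(1,-1):
        z=b[sg*(b[:,1]+.028)>.04]; print('  fork',len(z),cv2.minAreaRect(z[:,:2].astype(np.float32)))
E
```

```text
top 1037 nz [ 0.263 -0.557  0.788] tilt 38.041984522566615 rect ((0.0027611255645751953, -0.002650544047355652), (0.22057773172855377, 0.04671289399266243), 0.33289191126823425) topcentre [0.532  0.3232 0.102 ] e [ 0.904  0.427 -0.   ]
 grip h [0.0086 0.0351 0.04  ]
 grip top 114 [0.5393 0.307  0.1345] rng e 0.024104232994625725 g 0.03424299459874096 mid e,g [np.float64(-0.0001563503671504667), np.float64(0.004884664359118991)]
scene 568 nz [ 0.275 -0.558  0.783] tilt 38.48346575790078 rect ((0.02432231605052948, 0.0013213753700256348), (0.22248323261737823, 0.04680844396352768), 0.16921164095401764) topcentre [0.5324 0.3225 0.1007] e [ 0.897  0.442 -0.   ]
 grip h [-0.1922  0.0231  0.0384]
 grip top 68 [0.537  0.3028 0.1322] rng e 0.023230180858715848 g 0.030671930698592274 mid e,g [np.float64(-0.00230532778023455), np.float64(0.004908434412915744)]
top stand 331 ((0.5881971120834351, -0.2866305112838745), (0.05716460570693016, 0.057127442210912704), 77.33567810058594)
 scriber 72 [ 0.5868 -0.2844  0.1217] [0.0157 0.0162 0.0553] zmax 0.14157410623721128
 cap 23 [ 0.5876 -0.2867  0.1
[... 476 characters left out ...]
0.5205745100975037, -0.029209934175014496), (0.23242712020874023, 0.19370205700397491), 88.50414276123047)
  fork 238 ((0.5486801862716675, 0.055770568549633026), (0.01950610615313053, 0.08471520245075226), 81.63736724853516)
  fork 241 ((0.5236096978187561, -0.11172527819871902), (0.019763818010687828, 0.08472401648759842), 81.43739318847656)
scene jig ((0.5418611764907837, -0.025611743330955505), (0.3184375464916229, 0.23381856083869934), 2.7515714168548584)
  fork 249 ((0.5470305681228638, 0.05370315909385681), (0.02091558650135994, 0.08433286845684052), 81.31877899169922)
  fork 344 ((0.19004690647125244, -0.3365342617034912), (0.8599526882171631, 0.06673713773488998), 33.81239700317383)
```

```bash
cat > go.py <<'E'
from h import *
from scipy.spatial.transform import Rotation as Ro
def rot(q): return Ro.from_quat(np.r_[q[1:],q[0]])
def frame(y,z):
    z=np.array(z,float);z/=np.linalg.norm(z);y=np.array(y,float);y-=y@z*z;y/=np.linalg.norm(y)
    return Ro.from_matrix(np.c_[np.cross(y,z),y,z])
def need(p,R):
    s=monitor.state(); R0=rot(s['tool_rot']); best=None
    for k in (0,np.pi):
        d=(R*Ro.from_euler('z',k)*R0.inv()).as_rotvec()
        if best is None or np.linalg.norm(d)<np.linalg.norm(best): best=d
    sh=np.array(p)-s['tool_pos']
    print('t',round(s['time'],2),'pos',s['tool_pos'].round(4),'shift',(sh/.3).round(4),'turn',(best/(np.pi/2)).round(4),'mm',round(np.linalg.norm(sh)*1e3,1),'deg',round(np.degrees(np.linalg.norm(best)),2))
E
python3 - <<'E'
from go import *
n=np.array([.248,-.517,.819]); R=frame([.902,.432,0],-n)
need([.5561,.2693,.191],R); need([.5313,.321,.1092],R)
f=load('top');b=cloud=None
print(depth(f,[(140,340),(100,325),(130,300)]))
E
```

```text
t 0.1 pos [0.2303 0.5804 0.2302] shift [ 1.0861 -1.0371 -0.1306] turn [ 0.272   0.2901 -0.4603] mm 452.2 deg 54.75
t 0.1 pos [0.2303 0.5804 0.2302] shift [ 1.0034 -0.8647 -0.4033] turn [ 0.272   0.2901 -0.4603] mm 415.4 deg 54.75
[[0.34097136 0.41819237 0.10136882]
 [0.37375031 0.51287963 0.11876656]
 [0.4361999  0.4479798  0.10836794]]
```

>>> arm_command:
  rows:
    - [85, [0.05, -0.05, 0.08], [0, 0, 0]]
    - [85, [0.15, -0.16, 0.12], [0.03, 0.03, -0.05]]
    - [85, [0.24, -0.25, 0.12], [0.06, 0.06, -0.1]]
    - [85, [0.33, -0.34, 0.12], [0.09, 0.1, -0.15]]
    - [85, [0.42, -0.43, 0.12], [0.12, 0.13, -0.2]]
    - [85, [0.51, -0.52, 0.12], [0.15, 0.16, -0.25]]
    - [85, [0.6, -0.61, 0.12], [0.18, 0.19, -0.3]]
    - [85, [0.69, -0.7, 0.1], [0.21, 0.22, -0.35]]
    - [85, [0.78, -0.79, 0.08], [0.24, 0.26, -0.41]]
    - [85, [0.87, -0.88, 0.05], [0.272, 0.29, -0.46]]
    - [85, [0.95, -0.95, 0], [0.272, 0.29, -0.46]]
    - [85, [1, -1, 0], [0.272, 0.29, -0.46]]

```text
time: 1.1
tool_pos: [0.531, 0.2772, 0.2266]
tool_rot: [-0.256, 0.511, 0.805, 0.159]
contact_force: [-0.1, 0.3, -0.5]
gripper_width: 0.992
grasp_force: 0.0
```

```bash
python3 - <<'E'
from go import *
n=np.array([.248,-.517,.819]); R=frame([.902,.432,0],-n)
need([.5437,.2952,.1502],R); need([.5313,.321,.1092],R)
E
```

```text
t 1.1 pos [0.531  0.2772 0.2266] shift [ 0.0422  0.0598 -0.2547] turn [ 0.001  -0.0031  0.0032] mm 79.5 deg 0.41
t 1.1 pos [0.531  0.2772 0.2266] shift [ 0.0009  0.1458 -0.3913] turn [ 0.001  -0.0031  0.0032] mm 125.3 deg 0.41
```

>>> arm_command:
  rows:
    - [85, [0.08, -0.03, -0.05], [0, 0, 0]]
    - [85, [0.08, -0.03, -0.1], [0, 0, 0]]
    - [85, [0.06, 0.02, -0.18], [0, 0, 0]]
    - [85, [0.042, 0.05, -0.257], [0, 0, 0]]
    - [85, [0.042, 0.05, -0.257], [0, 0, 0]]
    - [85, [0.042, 0.05, -0.257], [0, 0, 0]]
    - [85, [0.042, 0.05, -0.257], [0, 0, 0]]

```text
time: 1.68
tool_pos: [0.5434, 0.2961, 0.1552]
tool_rot: [-0.254, 0.508, 0.807, 0.161]
contact_force: [-0.1, 0.2, -0.0]
gripper_width: 0.994
grasp_force: 0.0
```

```bash
python3 - <<'E'
from go import *
n=np.array([.248,-.517,.819]); R=frame([.902,.432,0],-n)
need([.5313,.321,.1092],R)
a=grab('top');b=grab('scene')
im=np.hstack([cv2.resize(f['color'][y:y+100,x:x+100],(400,400),interpolation=cv2.INTER_CUBIC) for f,x,y in((a,140,210),(b,165,145))])
cv2.imwrite('pics/pre.png',im[:,:,::-1])
E
```

```text
t 1.68 pos [0.5434 0.2961 0.1552] shift [-0.0402  0.083  -0.1533] turn [-0.0005  0.0016  0.0001] mm 53.7 deg 0.15
```

View pics/pre.png

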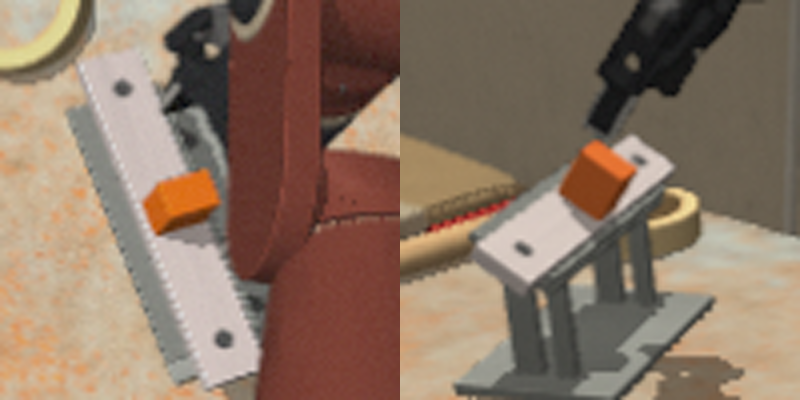

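The top view shows the arm over the grip at (185,200) without touching. In the scene half only one fingertip is visible, at (600,130), so I'll project where both tips should be.

```bash
python3 - <<'E'
from go import *
s=monitor.state(); R=rot(s['tool_rot']).as_matrix(); f=load('scene'); d=np.array([float(f['k1']),0,0,0])
T=s['tool_pos']; print(R.round(3))
for nm,P in (('tcp',T),('tip+',T+.05*R[:,1]-.013*R[:,2]),('tip-',T-.05*R[:,1]-.013*R[:,2]),('body',T-.08*R[:,2]),('griptop',np.array([.5385,.306,.133]))):
    uv=cv2.projectPoints(P.reshape(1,3),cv2.Rodrigues(f['R'])[0],f['t'],f['mtx'],d)[0].ravel(); print(nm,uv,'crop',(uv-[165,145])*4+[400,0])
E
```

```text
[[-0.356  0.902 -0.244]
 [ 0.739  0.431  0.518]
 [ 0.572  0.005 -0.82 ]]
tcp [219.40810524 175.83548237] crop [617.63242096 123.34192948]
tip+ [229.84918959 166.25587422] crop [659.39675835  85.02349686]
tip- [212.85330257 177.97816961] crop [591.41321029 131.91267843]
body [233.76912909 150.8839547 ] crop [675.07651638  23.53581879]
griptop [216.0481044  184.55338109] crop [604.19241761 158.21352438]
```

```bash
python3 - <<'E'
from h import *
save(load('scene'),'pics/pre2.png',(150,60,310,180),5)
E
```

```text
(no output)
```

View pics/pre2.png

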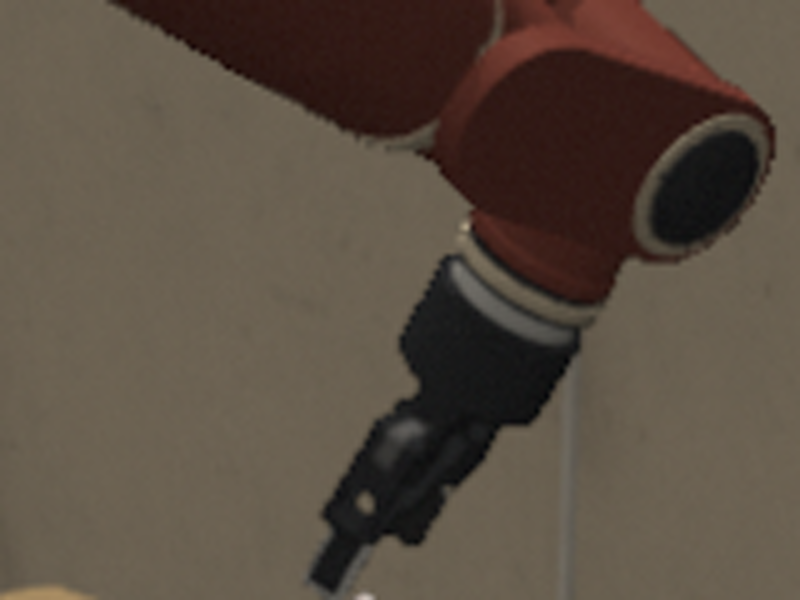

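The projection agrees: the near tip is expected at crop (591,132) and seen at (600,130), and the far tip is hidden behind it. Descending and gripping.

>>> arm_command:
  rows:
    - [85, [-0.01, 0.021, -0.038], [0, 0, 0]]
    - [85, [-0.02, 0.042, -0.077], [0, 0, 0]]
    - [85, [-0.03, 0.062, -0.115], [0, 0, 0]]
    - [85, [-0.04, 0.083, -0.153], [0, 0, 0]]
    - [85, [-0.04, 0.083, -0.153], [0, 0, 0]]
    - [85, [-0.04, 0.083, -0.153], [0, 0, 0]]

```text
time: 2.28
tool_pos: [0.5296, 0.3212, 0.1065]
tool_rot: [-0.255, 0.508, 0.807, 0.16]
contact_force: [0.2, -0.0, 0.8]
gripper_width: 0.995
grasp_force: 0.0
```

>>> arm_command:
  rows:
    - [0, [0, 0, 0], [0, 0, 0]]
    - [0, [0, 0, 0], [0, 0, 0]]
    - [0, [0, 0, 0], [0, 0, 0]]
    - [0, [0, 0, 0], [0, 0, 0]]
    - [0, [0, 0, 0], [0, 0, 0]]
    - [0, [0, 0, 0], [0, 0, 0]]
    - [0, [0, 0, 0], [0, 0, 0]]
    - [0, [0, 0, 0], [0, 0, 0]]

```text
time: 2.95
tool_pos: [0.5323, 0.3207, 0.1093]
tool_rot: [-0.253, 0.508, 0.807, 0.162]
contact_force: [4.3, -1.3, 3.8]
gripper_width: 0.269
grasp_force: 60.4
```

>>> arm_command:
  rows:
    - [0, [0, 0, 0.05], [0, 0, 0]]
    - [0, [0, 0, 0.1], [0, 0, 0]]
    - [0, [0, 0, 0.17], [0, 0, 0]]
    - [0, [0, 0, 0.25], [0, 0, 0]]
    - [0, [0, -0.05, 0.33], [0, 0, 0]]
    - [0, [0, -0.1, 0.4], [0, 0, 0]]
    - [0, [0, -0.1, 0.4], [0, 0, 0]]

```text
time: 3.53
tool_pos: [0.5332, 0.2898, 0.2345]
tool_rot: [-0.251, 0.508, 0.808, 0.163]
contact_force: [1.0, -0.1, -2.1]
gripper_width: 0.27
grasp_force: 59.6
```

```bash
python3 - <<'E'
from go import *
y=np.radians(81.55); R=frame([np.cos(y),np.sin(y),0],[0,0,-1])
need([.5363,-.028,.15],R); print(monitor.state()['gripper_width'],monitor.state()['contact_force'])
E
```

```text
t 3.53 pos [0.5332 0.2898 0.2345] shift [ 0.0103 -1.0593 -0.2815] turn [-0.2438 -0.3198  0.6009] mm 328.8 deg 65.08
0.2698727545511185 [ 0.95519118 -0.12675268 -2.09694691]
```

>>> arm_command:
  rows:
    - [0, [0, -0.06, 0], [-0.02, -0.026, 0.05]]
    - [0, [0, -0.14, 0], [-0.04, -0.052, 0.1]]
    - [0, [0, -0.23, 0], [-0.06, -0.08, 0.15]]
    - [0, [0, -0.32, 0], [-0.081, -0.106, 0.2]]
    - [0, [0, -0.41, 0], [-0.102, -0.133, 0.25]]
    - [0, [0, -0.5, 0], [-0.122, -0.16, 0.3]]
    - [0, [0, -0.6, -0.02], [-0.142, -0.186, 0.35]]
    - [0, [0, -0.7, -0.05], [-0.162, -0.213, 0.4]]
    - [0, [0, -0.8, -0.08], [-0.183, -0.24, 0.45]]
    - [0, [0, -0.89, -0.1], [-0.203, -0.266, 0.5]]
    - [0, [0, -0.95, -0.1], [-0.223, -0.293, 0.55]]
    - [0, [0.01, -0.99, -0.1], [-0.244, -0.32, 0.601]]

```text
time: 4.53
tool_pos: [0.5327, -0.0071, 0.1965]
tool_rot: [-0.003, 0.074, 0.997, -0.004]
contact_force: [1.7, 0.2, -3.5]
gripper_width: 0.271
grasp_force: 59.7
```

>>> arm_command:
  rows:
    - [0, [0, -0.07, -0.1], [0, 0, 0]]
    - [0, [0, -0.07, -0.15], [0, 0, 0]]
    - [0, [0, -0.07, -0.15], [0, 0, 0]]
    - [0, [0, -0.07, -0.15], [0, 0, 0]]
    - [0, [0, -0.07, -0.15], [0, 0, 0]]

```text
time: 4.95
tool_pos: [0.5344, -0.0266, 0.154]
tool_rot: [-0.001, 0.075, 0.997, -0.003]
contact_force: [-0.3, 0.2, -1.8]
gripper_width: 0.271
grasp_force: 59.9
```

```bash
python3 - <<'E'
from go import *
y=np.radians(81.55); R=frame([np.cos(y),np.sin(y),0],[0,0,-1])
need([.5363,-.028,.15],R)
a=grab('top');b=grab('scene')
im=np.hstack([cv2.resize(f['color'][y:y+120,x:x+100],(400,480),interpolation=cv2.INTER_CUBIC) for f,x,y in((a,275,210),(b,265,185))])
cv2.imwrite('pics/over.png',im[:,:,::-1])
E
```

```text
t 4.95 pos [ 0.5344 -0.0266  0.154 ] shift [ 0.0064 -0.0048 -0.0133] turn [ 0.0039 -0.0019  0.002 ] mm 4.6 deg 0.43
```

View pics/over.png

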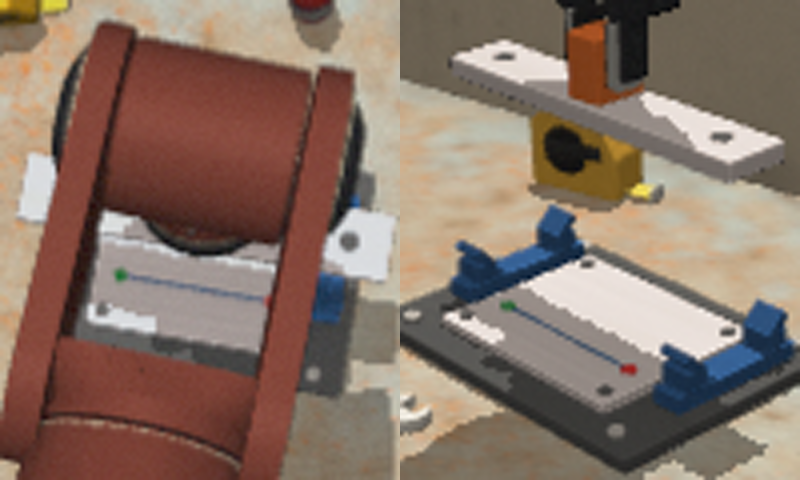

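The bar is held level over the jig: grip at crop (600,60) in the scene half, forks open below. I'll measure the bar's offset in the hand from depth.

```bash
cat > bar.py <<'E'
from go import *; from m import cloud
def bar(name,zlo,zhi,tcp):
    f=load(name); P=cloud(f); hsv=cv2.cvtColor(f['color'],cv2.COLOR_RGB2HSV)
    k=(hsv[...,1]<60)&(hsv[...,2]>90)&(P[...,2]>zlo)&(P[...,2]<zhi)&(np.linalg.norm(P[...,:2]-tcp[:2],axis=2)<.13)
    q=P[k]; A=np.c_[q[:,:2],np.ones(len(q))]; 
    for _ in range(4):
        c=np.linalg.lstsq(A,q[:,2],rcond=None)[0]; r=q[:,2]-A@c; q=q[abs(r)<.003]; A=A[abs(r)<.003]
    rc=cv2.minAreaRect(q[:,:2].astype(np.float32)); print(name,len(q),'slopes',c[:2].round(3),'rect',np.array(rc[0]).round(4),np.array(rc[1]).round(4),round(rc[2],2),'ztop',round(float(np.median(q[:,2])),4))
E
python3 - <<'E'
from bar import *
T=monitor.state()['tool_pos']
for n in('scene','top'): bar(n,T[2]-.025,T[2]+.01,T)
E
```

```text
scene 628 slopes [ 0.063 -0.017] rect [ 0.5328 -0.0285] [0.2233 0.0432] 82.11 ztop 0.1465
top 416 slopes [ 0.035 -0.016] rect [ 0.5337 -0.0274] [0.2198 0.0396] 81.58 ztop 0.147
```

>>> arm_command:
  rows:
    - [0, [0.011, 0, -0.05], [0.001, 0.01, 0]]
    - [0, [0.011, 0, -0.12], [0.003, 0.02, 0]]
    - [0, [0.011, 0, -0.2], [0.004, 0.028, 0]]
    - [0, [0.011, 0, -0.26], [0.004, 0.028, 0]]
    - [0, [0.011, 0, -0.3], [0.004, 0.028, 0]]
    - [0, [0.011, 0, -0.32], [0.004, 0.028, 0]]
    - [0, [0.011, 0, -0.32], [0.004, 0.028, 0]]
    - [0, [0.011, 0, -0.32], [0.004, 0.028, 0]]

```text
time: 5.72
tool_pos: [0.5382, -0.0272, 0.0584]
tool_rot: [-0.023, 0.075, 0.997, -0.002]
contact_force: [0.2, 0.1, -2.9]
gripper_width: 0.271
grasp_force: 60.0
```

```bash
python3 - <<'E'
from bar import *
grab('scene');grab('top');T=monitor.state()['tool_pos'];print(T,monitor.state()['contact_force'])
for n in('scene','top'): bar(n,T[2]-.02,T[2]+.005,T)
E
```

```text
[ 0.5387713  -0.02737061  0.05909491] [ 0.54342978 -0.48801281 -2.69024513]
scene 625 slopes [ 0.017 -0.01 ] rect [ 0.5358 -0.0291] [0.2225 0.0424] 81.47 ztop 0.0502
top 409 slopes [-0.055 -0.006] rect [ 0.5375 -0.0279] [0.22   0.0398] 81.41 ztop 0.0521
```

>>> arm_command:
  rows:
    - [0, [0, 0, -0.012], [0, 0, 0]]
    - [0, [0, 0, -0.024], [0, 0, 0]]
    - [0, [0, 0, -0.036], [0, 0, 0]]
    - [0, [0, 0, -0.046], [0, 0, 0]]
    - [0, [0, 0, -0.053], [0, 0, 0]]
    - [0, [0, 0, -0.058], [0, 0, 0]]
    - [0, [0, 0, -0.058], [0, 0, 0]]
    - [0, [0, 0, -0.058], [0, 0, 0]]

```text
time: 6.48
tool_pos: [0.5377, -0.0273, 0.0408]
tool_rot: [-0.024, 0.075, 0.997, -0.002]
contact_force: [-4.5, -1.8, 3.8]
gripper_width: 0.266
grasp_force: 61.1
```

```bash
python3 - <<'E'
from bar import *
grab('scene');grab('top');T=monitor.state()['tool_pos'];print(T,monitor.state()['contact_force'])
for n in('scene','top'): bar(n,.022,.045,T)
E
```

```text
[ 0.53768743 -0.02734451  0.04073628] [-4.76167224 -2.18185046  4.97397278]
scene 677 slopes [ 0.004 -0.006] rect [ 0.5428 -0.0289] [0.222  0.0704] 85.98 ztop 0.033
top 393 slopes [-0.016 -0.006] rect [ 0.5366 -0.0279] [0.2197 0.0401] 81.63 ztop 0.0338
```

>>> arm_command:
  rows:
    - [0, [0, 0, -0.005], [0, 0, 0]]
    - [0, [0, 0, -0.005], [0, 0, 0]]
    - [40, [0, 0, -0.005], [0, 0, 0]]
    - [85, [0, 0, -0.005], [0, 0, 0]]
    - [85, [0, 0, -0.005], [0, 0, 0]]
    - [85, [0, 0, -0.005], [0, 0, 0]]
    - [85, [0, 0, -0.005], [0, 0, 0]]

```text
time: 7.17
tool_pos: [0.5374, -0.0271, 0.0381]
tool_rot: [-0.024, 0.075, 0.997, -0.002]
contact_force: [-0.7, -0.7, -1.2]
gripper_width: 0.953
grasp_force: 0.0
```

>>> arm_command:
  rows:
    - [85, [0, 0, 0.04], [0, 0, 0]]
    - [85, [0, 0, 0.1], [0, 0, 0]]
    - [85, [0, 0, 0.2], [0, 0, 0]]
    - [85, [0, 0, 0.3], [0, 0, 0]]
    - [85, [0, -0.05, 0.4], [0, 0, 0]]
    - [85, [0, -0.15, 0.45], [0, 0, 0]]
    - [85, [0, -0.25, 0.5], [0, 0, 0]]
    - [85, [0, -0.35, 0.5], [0, 0, 0]]
    - [85, [0, -0.45, 0.5], [0, 0, 0]]
    - [85, [0, -0.5, 0.5], [0, 0, 0]]

```text
time: 8.0
tool_pos: [0.5376, -0.1801, 0.1901]
tool_rot: [-0.023, 0.076, 0.997, -0.003]
contact_force: [0.4, 0.0, 0.2]
gripper_width: 1.001
grasp_force: 0.0
```

```bash
python3 - <<'E'
from bar import *
grab('scene');grab('top');T=np.array([.536,-.028,0])
for n in('scene','top'): bar(n,.028,.038,T)
f=load('scene'); im=np.hstack([cv2.resize(f['color'][y:y+80,x:x+120],(400,267),interpolation=cv2.INTER_CUBIC) for f,x,y in((load('top'),270,235),(f,255,215))])
f=load('scene'); im2=cv2.resize(f['color'][225:285,405:485],(800,600),interpolation=cv2.INTER_CUBIC)[50:330]
cv2.imwrite('pics/seated.png',np.vstack([im,im2])[:,:,::-1])
need([.588,-.287,.25],frame([.98,-.2,0],[0,0,-1]))
E
```

```text
scene 779 slopes [ 0.016 -0.003] rect [ 0.5429 -0.0294] [0.2209 0.0712] 86.71 ztop 0.0314
top 889 slopes [-0.006 -0.004] rect [ 0.5374 -0.0243] [0.2123 0.0403] 81.75 ztop 0.0324
t 8.1 pos [ 0.5373 -0.1791  0.189 ] shift [ 0.1689 -0.3596  0.2032] turn [ 0.0231 -0.0237  0.9698] mm 133.9 deg 87.34
```

View pics/seated.png

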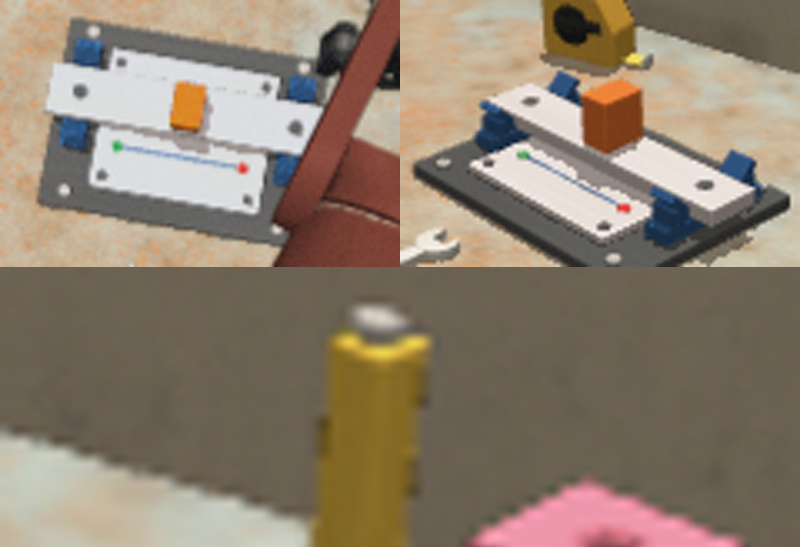

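The bar is seated in both forks: top face 32 mm and level, grip at (188,105) in the top half of the picture. The scriber grip shows a corner towards the scene camera, so I'll fit its yaw and axis.

```bash
python3 - <<'E'
from bar import *
f=load('scene');P=cloud(f); k=(P[...,2]>.080)&(P[...,2]<.130)&(np.linalg.norm(P[...,:2]-[.588,-.288],axis=2)<.02)
q=P[k][:,:2]; res=[]
for a in np.arange(-45,45,3):
    r=np.radians(a); u=np.array([np.cos(r),np.sin(r)]); v=np.array([-u[1],u[0]])
    X=q@u; Y=q@v; best=min(np.mean(np.minimum(abs(X-x0),abs(Y-y0))) for x0 in np.quantile(X,[0,.02,.05,.1,.2,.3]) for y0 in list(np.quantile(Y,[0,.02,.05,.1,.2,.3]))+list(np.quantile(Y,[1,.98,.95,.9,.8,.7])))
    res.append((round(best*1e3,2),a))
print(len(q),sorted(res)[:6])
# axis: silhouette centres of yellow, two views, vertical line: rays' vertical planes intersect
for n in('scene','top'):
    f=load(n);P=cloud(f);h=cv2.cvtColor(f['color'],cv2.COLOR_RGB2HSV)
    k=(P[...,2]>.134)&(P[...,2]<.15)&(np.linalg.norm(P[...,:2]-[.588,-.288],axis=2)<.02); vu=np.argwhere(k)[:,::-1]
    if len(vu): print(n,len(vu),'cap ray on z.138',onplane(f,vu.mean(0),.138).round(4))
    rows=[r for r in range(236,270)]; 
f=load('scene');m=cv2.inRange(cv2.cvtColor(f['color'],cv2.COLOR_RGB2HSV),(20,130,80),(32,255,255))[225:285,420:462]
vu=np.argwhere(m>0)[:,::-1]+[420,225]; c=np.median(vu,0); print(c,onplane(f,(vu.min(0)+vu.max(0))/2,.104).round(4))
E
```

```text
232 [(np.float64(0.73), np.int64(-15)), (np.float64(0.74), np.int64(-12)), (np.float64(0.75), np.int64(-18)), (np.float64(0.78), np.int64(-9)), (np.float64(0.79), np.int64(-21)), (np.float64(0.84), np.int64(-6))]
scene 17 cap ray on z.138 [[ 0.5841 -0.2916  0.138 ]]
[441. 251.] [[ 0.588 -0.29   0.104]]
```

```bash
python3 - <<'E'
from go import *
y=np.radians(75);need([.588,-.288,.19],frame([np.cos(y),np.sin(y),0],[0,0,-1]))
E
```

```text
t 8.1 pos [ 0.5373 -0.1791  0.189 ] shift [ 0.1689 -0.3629  0.0032] turn [-0.0013 -0.03   -0.0684] mm 120.1 deg 6.73
```

>>> arm_command:
  rows:
    - [85, [0.06, -0.12, 0.03], [0, 0, 0]]
    - [85, [0.12, -0.24, 0.03], [-0.001, -0.015, -0.035]]
    - [85, [0.169, -0.36, 0.02], [-0.001, -0.03, -0.068]]
    - [85, [0.169, -0.362, 0.01], [-0.001, -0.03, -0.068]]
    - [85, [0.169, -0.362, 0], [-0.001, -0.03, -0.068]]
    - [85, [0.169, -0.362, 0], [-0.001, -0.03, -0.068]]

```text
time: 8.6
tool_pos: [0.5877, -0.2842, 0.1871]
tool_rot: [-0.001, 0.128, 0.992, 0.001]
contact_force: [0.1, 0.4, -0.3]
gripper_width: 0.993
grasp_force: 0.0
```

```bash
python3 - <<'E'
from go import *
y=np.radians(75);need([.588,-.288,.086],frame([np.cos(y),np.sin(y),0],[0,0,-1]))
E
```

```text
t 8.6 pos [ 0.5877 -0.2842  0.1871] shift [ 0.001  -0.0127 -0.3369] turn [-0.0018 -0.0017 -0.0031] mm 101.1 deg 0.36
```

>>> arm_command:
  rows:
    - [85, [0.001, -0.006, -0.08], [0, 0, 0]]
    - [85, [0.001, -0.006, -0.16], [0, 0, 0]]
    - [85, [0.001, -0.006, -0.22], [0, 0, 0]]
    - [85, [0.001, -0.006, -0.28], [0, 0, 0]]
    - [85, [0.001, -0.006, -0.337], [0, 0, 0]]
    - [85, [0.001, -0.006, -0.337], [0, 0, 0]]
    - [85, [0.001, -0.006, -0.337], [0, 0, 0]]
    - [85, [0.001, -0.006, -0.337], [0, 0, 0]]

```text
time: 9.27
tool_pos: [0.5891, -0.2868, 0.0888]
tool_rot: [0.0, 0.128, 0.992, 0.0]
contact_force: [0.9, 0.8, -0.1]
gripper_width: 1.0
grasp_force: 0.0
```

```bash
python3 - <<'E'
from go import *
y=np.radians(75);need([.588,-.288,.086],frame([np.cos(y),np.sin(y),0],[0,0,-1]));print(monitor.state()['contact_force'])
E
```

```text
t 9.27 pos [ 0.5891 -0.2868  0.0888] shift [-0.0037 -0.0038 -0.0092] turn [ 0.      0.0006 -0.0034] mm 3.2 deg 0.31
[ 0.91102313  0.8411823  -0.0715688 ]
```

Good alignment. Closing.

>>> arm_command:
  rows:
    - [30, [-0.003, -0.004, -0.008], [0, 0, 0]]
    - [30, [-0.003, -0.004, -0.008], [0, 0, 0]]
    - [20, [-0.003, -0.004, -0.008], [0, 0, 0]]
    - [0, [-0.003, -0.004, -0.008], [0, 0, 0]]
    - [0, [-0.003, -0.004, -0.008], [0, 0, 0]]
    - [0, [-0.003, -0.004, -0.008], [0, 0, 0]]
    - [0, [-0.003, -0.004, -0.008], [0, 0, 0]]
    - [0, [-0.003, -0.004, -0.008], [0, 0, 0]]
    - [0, [-0.003, -0.004, -0.008], [0, 0, 0]]
    - [0, [-0.003, -0.004, -0.008], [0, 0, 0]]
    - [0, [-0.003, -0.004, -0.008], [0, 0, 0]]

```text
time: 10.18
tool_pos: [0.5877, -0.289, 0.0852]
tool_rot: [-0.0, 0.129, 0.992, 0.0]
contact_force: [-1.0, -0.6, 2.0]
gripper_width: 0.158
grasp_force: 58.4
```

```bash
python3 - <<'E'
from go import *
for i in range(4):
    s=monitor.state(); print(s['time'],s['tool_pos'].round(4),s['tool_rot'].round(4),s['gripper_width'],s['contact_force'].round(1)); vision.grab_frame('top')
E
```

```text
10.1833 [ 0.5877 -0.289   0.0852] [-0.000e+00  1.286e-01  9.917e-01  1.000e-04] 0.15796777756327995 [-1.  -0.6  2. ]
10.2333 [ 0.5877 -0.289   0.0852] [-1.000e-04  1.286e-01  9.917e-01  1.000e-04] 0.15659566679503406 [-0.2 -0.1  1.1]
10.2833 [ 0.5877 -0.289   0.0852] [-0.000e+00  1.286e-01  9.917e-01  1.000e-04] 0.1522446370330248 [0.1 0.4 2.3]
10.3333 [ 0.5877 -0.289   0.0852] [-0.000e+00  1.286e-01  9.917e-01  1.000e-04] 0.15470366593961496 [0.  0.6 2.7]
```

>>> arm_command:
  rows:
    - [0, [0, 0, 0.04], [0, 0, 0]]
    - [0, [0, 0, 0.1], [0, 0, 0]]
    - [0, [0, 0, 0.16], [0, 0, 0]]
    - [0, [0, 0, 0.22], [0, 0, 0]]
    - [0, [0, 0, 0.28], [0, 0, 0]]
    - [0, [0, 0, 0.32], [0, 0, 0]]
    - [0, [-0.02, 0.1, 0.32], [0, 0, 0]]
    - [0, [-0.04, 0.2, 0.32], [0, 0, 0]]
    - [0, [-0.07, 0.3, 0.32], [0, 0, 0]]
    - [0, [-0.1, 0.4, 0.32], [0, 0, 0]]
    - [0, [-0.12, 0.5, 0.32], [0, 0, 0]]
    - [0, [-0.15, 0.6, 0.32], [0, 0, 0]]

```text
time: 11.38
tool_pos: [0.5418, -0.1073, 0.1808]
tool_rot: [-0.0, 0.129, 0.992, 0.0]
contact_force: [0.3, 0.5, 0.9]
gripper_width: 0.154
grasp_force: 58.5
```

>>> arm_command:
  rows:
    - [0, [-0.02, 0.1, 0], [0, 0, 0]]
    - [0, [-0.05, 0.2, 0], [0, 0, 0]]
    - [0, [-0.08, 0.3, 0], [0, 0, 0]]
    - [0, [-0.1, 0.38, 0], [0, 0, 0]]
    - [0, [-0.115, 0.43, -0.04], [0, 0, 0]]
    - [0, [-0.115, 0.45, -0.1], [0, 0, 0]]
    - [0, [-0.115, 0.45, -0.16], [0, 0, 0]]
    - [0, [-0.115, 0.45, -0.2], [0, 0, 0]]
    - [0, [-0.115, 0.45, -0.2], [0, 0, 0]]
    - [0, [-0.115, 0.45, -0.2], [0, 0, 0]]
    - [0, [-0.115, 0.45, -0.2], [0, 0, 0]]

```text
time: 12.3
tool_pos: [0.5087, 0.0258, 0.1219]
tool_rot: [0.0, 0.129, 0.992, 0.0]
contact_force: [0.7, 0.8, 0.0]
gripper_width: 0.152
grasp_force: 58.5
```

```bash
python3 - <<'E'
from go import *
y=np.radians(75);need([.5081,.0262,.095],frame([np.cos(y),np.sin(y),0],[0,0,-1]));print(monitor.state()['contact_force'],monitor.state()['gripper_width'])
f=grab('scene'); g=grab('top')
T=monitor.state()['tool_pos']
d=np.array([float(f['k1']),0,0,0])
print([cv2.projectPoints(P.reshape(1,3),cv2.Rodrigues(f['R'])[0],f['t'],f['mtx'],d)[0].ravel().round(1).tolist() for P in (T,T-[0,0,.0772],T-[0,0,.015])])
save(f,'pics/tip.png',(230,190,350,290),6)
E
```

```text
t 12.3 pos [0.5087 0.0258 0.1219] shift [-0.002   0.0012 -0.0897] turn [-0.0003  0.0005 -0.0022] mm 26.9 deg 0.2
[0.65624633 0.78355113 0.02018742] 0.15165343592585245
[[289.7, 217.0], [291.4, 249.2], [290.0, 223.4]]
```

View pics/tip.png

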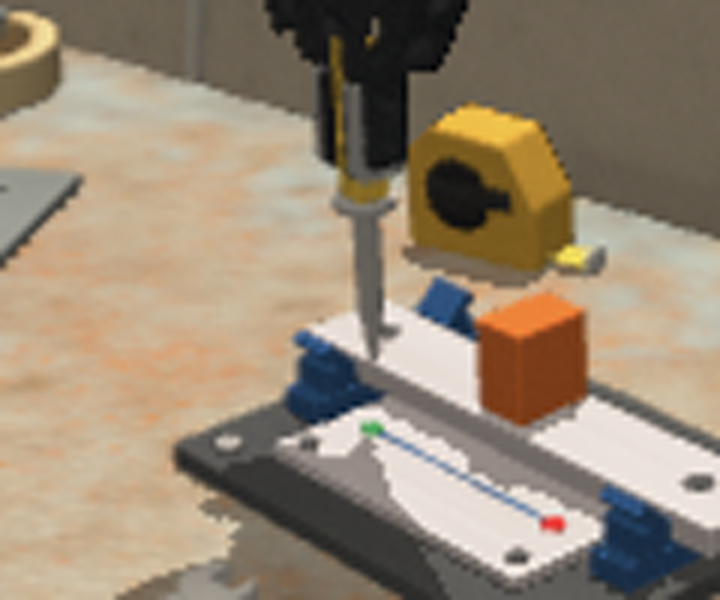

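The tip is at crop (375,360), pixel (292.5,250), above the green dot at crop (371,429) and within about 2 mm of prediction. Lowering.

>>> arm_command:
  rows:
    - [0, [-0.005, 0.004, -0.03], [0, 0, 0]]
    - [0, [-0.005, 0.004, -0.055], [0, 0, 0]]
    - [0, [-0.005, 0.004, -0.075], [0, 0, 0]]
    - [0, [-0.005, 0.004, -0.085], [0, 0, 0]]
    - [0, [-0.005, 0.004, -0.09], [0, 0, 0]]
    - [0, [-0.005, 0.004, -0.09], [0, 0, 0]]
    - [0, [-0.005, 0.004, -0.09], [0, 0, 0]]
    - [0, [-0.005, 0.004, -0.09], [0, 0, 0]]

```text
time: 13.07
tool_pos: [0.5068, 0.0274, 0.0941]
tool_rot: [0.0, 0.129, 0.992, 0.0]
contact_force: [-0.0, 0.0, -0.7]
gripper_width: 0.159
grasp_force: 58.7
```

```bash
python3 - <<'E'
from go import *
y=np.radians(75);need([.5075,.0267,.095],frame([np.cos(y),np.sin(y),0],[0,0,-1]));print(monitor.state()['contact_force'])
f=grab('scene');P=np.array([[.5081,.0262,.016],[.5081,.0262,.018]])
P2=monitor.state()['tool_pos']-[0,0,.0772]
r=np.vstack([P,P2]); print(cv2.projectPoints(r,cv2.Rodrigues(f['R'])[0],f['t'],f['mtx'],np.array([float(f['k1']),0,0,0]))[0].reshape(-1,2).round(1))
save(f,'pics/tip2.png',(270,225,340,285),10)
E
```

```text
t 13.07 pos [0.5068 0.0274 0.0941] shift [ 0.0024 -0.0024  0.0029] turn [-0.0004  0.0001 -0.0026] mm 1.3 deg 0.23
[-0.01538598  0.00763493 -0.67967948]
[[291.5 261. ]
 [291.5 260.2]
 [290.7 260.7]]
```

View pics/tip2.png

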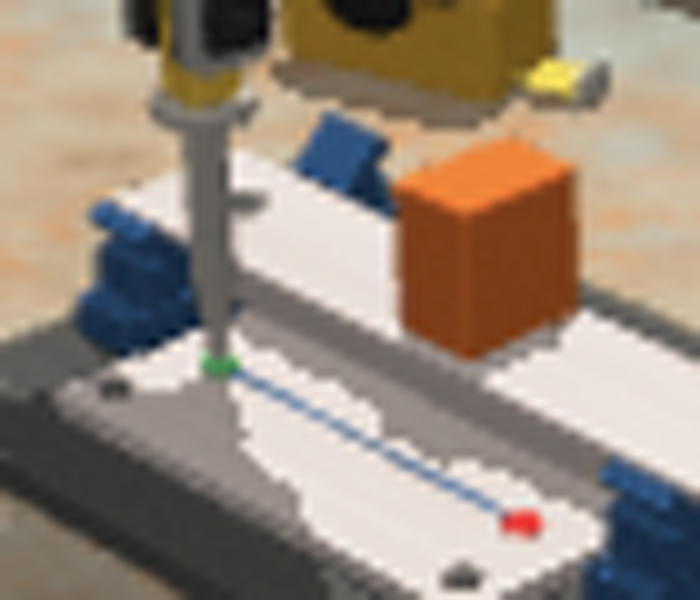

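The tip sits on the green dot, crop (218,358), and the bar is seated. Tracing.

>>> arm_command:
  rows:
    - [0, [-0.0012, -0.008, 0], [0, 0, 0]]
    - [0, [-0.0024, -0.016, 0], [0, 0, 0]]
    - [0, [-0.0037, -0.025, 0], [0, 0, 0]]
    - [0, [-0.0049, -0.033, 0], [0, 0, 0]]
    - [0, [-0.0061, -0.041, 0], [0, 0, 0]]
    - [0, [-0.0073, -0.049, 0], [0, 0, 0]]
    - [0, [-0.0086, -0.058, 0], [0, 0, 0]]
    - [0, [-0.0098, -0.066, 0], [0, 0, 0]]
    - [0, [-0.011, -0.074, 0], [0, 0, 0]]
    - [0, [-0.012, -0.082, 0], [0, 0, 0]]
    - [0, [-0.0134, -0.09, 0], [0, 0, 0]]
    - [0, [-0.0146, -0.098, 0], [0, 0, 0]]

```text
time: 14.12
tool_pos: [0.5021, -0.0022, 0.0939]
tool_rot: [-0.0, 0.129, 0.992, 0.0]
contact_force: [-0.4, -0.2, -0.2]
gripper_width: 0.156
grasp_force: 58.7
```

>>> arm_command:
  rows:
    - [0, [-0.0012, -0.008, 0], [0, 0, 0]]
    - [0, [-0.0024, -0.016, 0], [0, 0, 0]]
    - [0, [-0.0037, -0.025, 0], [0, 0, 0]]
    - [0, [-0.0049, -0.033, 0], [0, 0, 0]]
    - [0, [-0.0061, -0.041, 0], [0, 0, 0]]
    - [0, [-0.0073, -0.049, 0], [0, 0, 0]]
    - [0, [-0.0086, -0.058, 0], [0, 0, 0]]
    - [0, [-0.0098, -0.066, 0], [0, 0, 0]]
    - [0, [-0.011, -0.074, 0], [0, 0, 0]]
    - [0, [-0.012, -0.082, 0], [0, 0, 0]]
    - [0, [-0.0134, -0.09, 0], [0, 0, 0]]
    - [0, [-0.0146, -0.098, 0], [0, 0, 0]]

```text
time: 15.12
tool_pos: [0.4977, -0.0317, 0.0939]
tool_rot: [-0.0, 0.129, 0.992, 0.0]
contact_force: [-1.1, 1.3, -0.3]
gripper_width: 0.159
grasp_force: 58.7
```

```bash
python3 - <<'E'
from go import *
y=np.radians(75);need([.4927,-.0722,.095],frame([np.cos(y),np.sin(y),0],[0,0,-1]));print(monitor.state()['contact_force'])
E
```

```text
t 15.12 pos [ 0.4977 -0.0317  0.0939] shift [-0.0168 -0.1352  0.0037] turn [-0.0004 -0.0003 -0.0025] mm 40.9 deg 0.23
[-1.07462907  1.33564217 -0.28864473]
```

>>> arm_command:
  rows:
    - [0, [-0.001, -0.008, 0], [0, 0, 0]]
    - [0, [-0.002, -0.016, 0], [0, 0, 0]]
    - [0, [-0.003, -0.025, 0], [0, 0, 0]]
    - [0, [-0.004, -0.033, 0], [0, 0, 0]]
    - [0, [-0.005, -0.041, 0], [0, 0, 0]]
    - [0, [-0.0065, -0.049, 0], [0, 0, 0]]
    - [0, [-0.0075, -0.058, 0], [0, 0, 0]]
    - [0, [-0.0085, -0.066, 0], [0, 0, 0]]
    - [0, [-0.0095, -0.074, 0], [0, 0, 0]]
    - [0, [-0.0105, -0.082, 0], [0, 0, 0]]
    - [0, [-0.0115, -0.09, 0], [0, 0, 0]]
    - [0, [-0.0125, -0.098, 0], [0, 0, 0]]

```text
time: 16.12
tool_pos: [0.494, -0.061, 0.0939]
tool_rot: [-0.0, 0.129, 0.992, 0.0]
contact_force: [0.1, -0.2, 0.1]
gripper_width: 0.155
grasp_force: 58.7
```

>>> arm_command:
  rows:
    - [0, [-0.001, -0.008, 0], [0, 0, 0]]
    - [0, [-0.002, -0.016, 0], [0, 0, 0]]
    - [0, [-0.003, -0.025, 0], [0, 0, 0]]
    - [0, [-0.004, -0.034, 0], [0, 0, 0]]
    - [0, [-0.004, -0.036, 0], [0, 0, 0]]
    - [0, [-0.004, -0.036, 0], [0, 0, 0]]
    - [0, [-0.004, -0.036, 0], [0, 0, 0]]
    - [0, [-0.004, -0.036, 0], [0, 0, 0]]

```text
time: 16.78
tool_pos: [0.4928, -0.0715, 0.0939]
tool_rot: [-0.0, 0.129, 0.992, 0.0]
contact_force: [-0.1, 0.0, -0.7]
gripper_width: 0.156
grasp_force: 58.7
```

```bash
python3 - <<'E'
from bar import *
y=np.radians(75);need([.4927,-.0722,.095],frame([np.cos(y),np.sin(y),0],[0,0,-1]));print(monitor.state()['contact_force'])
f=grab('scene'); P=cloud(f)
# shaft points below the collar: axis position and lean
k=(P[...,2]>.022)&(P[...,2]<.074)&(np.linalg.norm(P[...,:2]-[.4927,-.0722],axis=2)<.02); q=P[k]
for a,b in((.022,.035),(.035,.05),(.05,.074)):
    z=q[(q[:,2]>a)&(q[:,2]<b)]; print(len(z),np.median(z,0).round(4) if len(z) else '')
E
```

```text
t 16.78 pos [ 0.4928 -0.0715  0.0939] shift [-0.0005 -0.0023  0.0036] turn [-0.0004 -0.0003 -0.0026] mm 1.3 deg 0.24
[-0.12599766  0.04679425 -0.66671768]
41 [ 0.5099 -0.0741  0.028 ]
25 [ 0.4904 -0.0747  0.0426]
53 [ 0.4901 -0.075   0.0618]
```

The shaft axis from depth (about 0.4935, -0.072) is on the red dot. Returning the scriber.

>>> arm_command:
  rows:
    - [0, [0, 0, 0.06], [0, 0, 0]]
    - [0, [0, 0, 0.14], [0, 0, 0]]
    - [0, [0, 0, 0.22], [0, 0, 0]]
    - [0, [0.04, -0.08, 0.3], [0, 0, 0]]
    - [0, [0.08, -0.17, 0.33], [0, 0, 0]]
    - [0, [0.12, -0.27, 0.33], [0, 0, 0]]
    - [0, [0.16, -0.37, 0.33], [0, 0, 0]]
    - [0, [0.2, -0.47, 0.33], [0, 0, 0]]
    - [0, [0.24, -0.57, 0.33], [0, 0, 0]]
    - [0, [0.28, -0.65, 0.33], [0, 0, 0]]
    - [0, [0.3, -0.7, 0.33], [0, 0, 0]]
    - [0, [0.316, -0.725, 0.33], [0, 0, 0]]

```text
time: 17.83
tool_pos: [0.5879, -0.2911, 0.1925]
tool_rot: [-0.0, 0.129, 0.992, 0.0]
contact_force: [-0.7, 0.3, -1.0]
gripper_width: 0.156
grasp_force: 58.6
```

>>> arm_command:
  rows:
    - [0, [0, 0, -0.05], [0, 0, 0]]
    - [0, [0, 0, -0.08], [0, 0, 0]]
    - [0, [0, 0, -0.08], [0, 0, 0]]
    - [0, [0, 0, -0.08], [0, 0, 0]]
    - [0, [0, 0, -0.08], [0, 0, 0]]
    - [0, [0, 0, -0.08], [0, 0, 0]]

```text
time: 18.33
tool_pos: [0.5878, -0.2885, 0.1695]
tool_rot: [0.0, 0.128, 0.992, 0.0]
contact_force: [-0.2, -0.3, 0.2]
gripper_width: 0.153
grasp_force: 58.6
```

```bash
python3 - <<'E'
from bar import *
y=np.radians(75);need([.5877,-.289,.0852],rot(np.array([0,.1286,.9917,.0001])))
f=grab('scene'); P=cloud(f)
T=monitor.state()['tool_pos']
k=(P[...,2]>.078)&(P[...,2]<T[2]-.02)&(np.linalg.norm(P[...,:2]-T[:2],axis=2)<.02); q=P[k]
for a,b in((.095,.115),(.115,.14),(.14,.16)):
    z=q[(q[:,2]>a)&(q[:,2]<b)]; print(len(z),np.median(z,0).round(4) if len(z) else '')
E
```

```text
t 18.33 pos [ 0.5878 -0.2885  0.1695] shift [-0.0003 -0.0017 -0.281 ] turn [ 0.      0.0002 -0.0006] mm 84.3 deg 0.06
33 [ 0.5862 -0.2913  0.1084]
65 [ 0.5857 -0.2916  0.1267]
29 [ 0.5857 -0.2915  0.1446]
```

>>> arm_command:
  rows:
    - [0, [0, -0.001, -0.03], [0, 0, 0]]
    - [0, [0, -0.001, -0.06], [0, 0, 0]]
    - [0, [0, -0.001, -0.09], [0, 0, 0]]
    - [0, [0, -0.001, -0.12], [0, 0, 0]]
    - [0, [0, -0.001, -0.15], [0, 0, 0]]
    - [0, [0, -0.001, -0.18], [0, 0, 0]]
    - [0, [0, -0.001, -0.21], [0, 0, 0]]
    - [0, [0, -0.001, -0.24], [0, 0, 0]]
    - [0, [0, -0.001, -0.26], [0, 0, 0]]
    - [0, [0, -0.001, -0.275], [0, 0, 0]]
    - [0, [0, -0.001, -0.279], [0, 0, 0]]
    - [0, [0, -0.001, -0.279], [0, 0, 0]]

```text
time: 19.38
tool_pos: [0.5878, -0.2895, 0.0854]
tool_rot: [-0.0, 0.129, 0.992, 0.0]
contact_force: [0.2, -0.7, -0.6]
gripper_width: 0.157
grasp_force: 58.9
```

Down, with no force felt. Opening, then lifting clear.

>>> arm_command:
  rows:
    - [30, [0, 0, 0], [0, 0, 0]]
    - [60, [0, 0, 0], [0, 0, 0]]
    - [85, [0, 0, 0], [0, 0, 0]]
    - [85, [0, 0, 0], [0, 0, 0]]
    - [85, [0, 0, 0], [0, 0, 0]]
    - [85, [0, 0, 0], [0, 0, 0]]
    - [85, [0, 0, 0], [0, 0, 0]]

```text
time: 19.97
tool_pos: [0.5876, -0.2894, 0.0853]
tool_rot: [-0.0, 0.129, 0.992, 0.0]
contact_force: [-0.2, 0.1, -0.0]
gripper_width: 0.996
grasp_force: 0.0
```

>>> arm_command:
  rows:
    - [85, [0, 0, 0.05], [0, 0, 0]]
    - [85, [0, 0, 0.12], [0, 0, 0]]
    - [85, [0, 0, 0.22], [0, 0, 0]]
    - [85, [0, 0, 0.32], [0, 0, 0]]
    - [85, [0, 0, 0.42], [0, 0, 0]]
    - [85, [0, 0, 0.5], [0, 0, 0]]
    - [85, [-0.1, -0.1, 0.5], [0, 0, 0]]
    - [85, [-0.2, -0.2, 0.5], [0, 0, 0]]
    - [85, [-0.3, -0.3, 0.5], [0, 0, 0]]
    - [85, [-0.3, -0.3, 0.5], [0, 0, 0]]
    - [85, [-0.3, -0.3, 0.5], [0, 0, 0]]
    - [85, [-0.3, -0.3, 0.5], [0, 0, 0]]

```text
time: 20.97
tool_pos: [0.4978, -0.3794, 0.2361]
tool_rot: [0.0, 0.129, 0.992, 0.0]
contact_force: [0.0, 0.4, -0.2]
gripper_width: 0.995
grasp_force: 0.0
```

```bash
python3 - <<'E'
from bar import *
f=grab('scene');g=grab('top');bar('top',.028,.038,np.array([.536,-.028,0]))
for n,f in(('scene',f),('top',g)):
    P=cloud(f)
    k=(P[...,2]>.085)&(P[...,2]<.16)&(np.linalg.norm(P[...,:2]-[.588,-.288],axis=2)<.025); q=P[k]
    print(n,'zmax',q[:,2].max().round(4))
    for a,b in((.085,.11),(.11,.132),(.134,.16)):
        z=q[(q[:,2]>a)&(q[:,2]<b)]; print(len(z),np.median(z,0).round(4) if len(z) else '')
s=monitor.state();print(s['time'],s['tool_pos'],s['contact_force'])
E
```

```text
top 921 slopes [ 0.002 -0.   ] rect [ 0.537  -0.0282] [0.2192 0.0403] 81.69 ztop 0.0326
scene zmax 0.1385
115 [ 0.5833 -0.2949  0.0975]
105 [ 0.5831 -0.2947  0.1211]
21 [ 0.587  -0.2914  0.137 ]
top zmax 0.1406
22 [ 0.5827 -0.2837  0.101 ]
21 [ 0.5843 -0.2832  0.1247]
22 [ 0.5879 -0.2887  0.1369]
21.0667 [ 0.49848879 -0.37856595  0.23568742] [0.88765047 0.6849999  0.25139558]
```

The bar is seated and level. The scriber's top is at 138 mm, so it is fully down and upright.

```bash
python3 -c "
from plant import manip
print(manip.job_done())"
```

```text
the job is handed in; nothing more can be done
None
```

The job is handed in at about 21 s on the clock: the bar measures seated, level and centred in both forks, the line was traced from green to red at about 3 cm/s, and the scriber is fully down in its stand; the hand-in returned no verdict, and I did not re-measure the bottle or tape measure, though the arm stayed away from both.

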